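Refit the bedside radio's knob and hold it pressed

TASK

The round control knob has come off the bedside radio and lies on the green book. Turn it so that its pointer lies on the side of the spindle's flat, push it fully home on the bare D-shaped spindle on top of the radio, then press knob and spindle all the way down to switch the radio on, and finish with your fingers still on the knob, keeping it pressed down. Leave the book and everything else on the dresser where it is.

Things in the scene. Friction and masses are not known exactly. Their poses are not given: they have to be found in the camera images.
- knob: loose control knob: black round plastic, 38 mm in diameter, 24 mm high plus a 2 mm raised white pointer ridge on top, 35 to 70 g, standing upright, bore down, on the book. Origin: centre of its underside; z up along its axis; x along the pointer ridge, which runs from the centre to the rim on one side only
- knob_bore (a point): centre of the roof of the knob's bore, 15 mm above its underside; meets spindle_tip when fully home. The bore is D-shaped, open below, 15.5 mm across the round part, its flat 4.25 mm from the axis on the pointer's side (+x), its mouth widened by 2 mm over the first 3 mm. Fits one way round only, with 0.75 mm of play all round and about 8 degrees of turn either way
- knob_pointer (a point): point on the top of the pointer ridge, 16 mm from the knob's axis along its x and 26 mm above its underside
- spindle_tip (a point): centre of the top end of the bare steel spindle, upright on the radio's black top: 24 mm high, 14 mm in diameter, one side flat, 3.5 mm from the axis, end bevelled 2 mm. z up; x points out through the flat (the knob's x must point the same way). It does not turn. With the knob fully home its underside is 15 mm below this point: 9 mm above the panel, 3 mm when pressed in
- spindle (a joint): how far the spindle is pressed down into the radio: 0 out, 0.006 m fully in. Sprung: about 3 N starts it, 9 N reaches the stop; it springs back when let go
- radio: bedside radio with a dark wooden case, 130 (x) x 220 (y) x 72 mm high, black top panel, grey cloth front; fixed. Origin: centre of its underside; the spindle stands at y = +50 mm, x = 0 in its frame. Apart from the spindle nothing on its top is higher than 3 mm
- book: thick closed book with green covers, 142 (x) x 203 (y) x 30 mm, 0.8 kg, lying flat. Origin: centre of its underside. The knob lies on it
- mug: dark blue glazed mug, 80 mm wide, 95 mm high, towards the far edge. Bystander. Origin: centre of its underside
- planter: grey pot of white flowers, about 140 mm high, towards the far edge. Bystander. Origin: centre of its underside
- remote: flat grey remote control 150 x 42 x 18 mm lying along x between the radio and the book. Bystander. Origin: centre of its underside
- cream: low white jar with metal cap, 52 mm wide, 45 mm high, near the robot. Bystander. Origin: centre of its underside
- dish: shallow white bowl, 100 mm wide, 25 mm high, at the right. Bystander. Origin: centre of its underside
- glasses_case: soft-edged grey case 60 x 160 x 36 mm, at the left. Bystander. Origin: centre of its underside
- candle: amber glass jar 70 mm wide, 75 mm high, with wooden lid, far left. Bystander. Origin: centre of its underside

How it is judged:
By the outcome, as a careful person would: the job done as asked, in the order asked, and still so for the second after the job is handed in, while the arm keeps its last pose, push and grip.
It also fails if it takes over 38 s, if anything falls off the work surface, if the arm or the gripper's body presses on something with over 40 N, if the wrist force passes 120 N, or if a joint passes its speed limit or range.

ROBOT

A 7-joint arm with a two-finger parallel gripper is mounted at the origin on the work surface. World frame = base frame: x ahead of the robot, y to its left, z up, the work surface at z = 0. Lengths are in m, angles in rad, forces in N, time in s.
With the tool pointing down it reaches from about 0.4 to 0.875 m from the base axis. Payload 6.5 kg.
Tool frame: the origin (TCP) lies on the centre line of the jaws, within the pads' length; the fingertips stand arm.tcp_to_tips ahead of it and the grasp point (between the pads) lies 3 mm ahead of it (arm.tcp_to_tips is the distance from the TCP to the fingertips, in m); z points along the fingers, y is the direction in which the jaws open and shut (so a half turn about z gives the same grasp; the last joint's range is limited). The gripper opens to 88 mm and grips with 3 to 60 N. Pads are 18 mm wide; open, the fingers measure 123 mm over their backs; the gripper's body (75 mm by 187 mm) begins 45 mm behind the grasp point.
Start: joints at [1.271, 0.536, -0.004, 1.538, 0.003, 1.067, -0.071], TCP at [0.151, -0.632, 0.261] pointing down, gripper open.
Joint ranges: [-2.7, 2.7], [-0.37, 2.16], [-1.27, 1.26], [0.24, 2.4], [-1.31, 4.45], [0.19, 1.91], [-2.76, 2.76]. Speed limits (rad/s): [2.39, 2.39, 3.14, 3.14, 3.14, 3.14, 3.14].

INTERFACE

Orientations are given as [roll, pitch, yaw] about the fixed x, y, z axes, in that order (R = Rz(yaw) Ry(pitch) Rx(roll)).
In Python, from workcell import arm gives the robot as it stands.
- The arm moves only by the tool play_rows, never from a script. Its argument "series" is text: rows parted by semicolons, each of 7 numbers parted by spaces: the turn, a rotation vector about the world's x, y, z in rad, then the shift along the world's x, y, z in m, then the opening, from 0 (shut) to 1 (fully open). In form: ax ay az dx dy dz fingers; .... A call has 1 to 10 rows; each row is the pose to reach, as a shift and turn from the pose measured when the call began; what a row does not reach only later rows make up. A row lasts 1/12 s, in which the tool goes at most 41.7 mm and 7.16 degrees, less where a joint would pass 70% of its speed; a pose out of reach is approached as far as the arm can. A call with a gripper value outside its range is refused whole. The fingers move at their own pace and stop on an object; "newtons" is the grip in N (left out, the last holds). Time passes only in rows, so rows that repeat a pose let the fingers close. It gives the time, the measured TCP pose, the force and the opening at its end, in the units of the state.
- arm.sense(): the state, without advancing time (a new reading comes with each control period).
- arm.camera(name): name is "scene" or "side" or "wrist"; returns a dict with "image" (400x640x3 uint8, red, green, blue), "fx", "fy", "cx", "cy" (pixels), "R" (3x3) and "t" (3): a world point X has camera coordinates R X + t; the wrist camera has in their place "T_tool_cam" (4x4, takes a point from camera to tool coordinates, whose origin is the TCP and whose axes are the flange's). Camera axes: x right, y down, z forward; pixel columns grow to the right and rows downward; lengths in m; the calibration is good to about 2 mm. The wrist camera is an equidistant fisheye: a pixel r from the principal point sees the ray r / f radians off the axis. A picture is of the moment at which its call begins: read the wrist's pose just before it. There is no depth.
- arm.sign_off(): hands the job in, once; it reports no verdict.
The state is a dict: "time_s": time; "q": joint angles; "qvel": joint speeds; "effort": joint torques, N m; "eef_pos": TCP position; "eef_rot": TCP orientation; "force": force on the tool from outside, world axes, zero at the start; "moment": the same for the moment, N m; "opening": finger opening in m.
Only numpy, scipy, OpenCV 4.12 (cv2) and the standard library are available. Lean on these libraries where they do the work, as an engineer would, in place of code of your own. Each camera call takes 0.05 s, during which the arm holds its last target. There are 200 camera calls.

## Working session

There is one attempt and no reset: what is moved stays moved. The work goes in short steps, Python scripts to look and compute and a tool call to move; the robot and the scene stay as the last step left them, time stands still between calls to the robot, and variables do not carry over. Pictures are saved under pics/ and viewed, about 8 in all and at most 12, crops included, and the job is handed in when it is done.

Besides the shell and the picture viewer there is one more tool, called after "Request:" in YAML: its name, and indented under it one key for each argument. play_rows: Moves the arm, as the interface text tells. Its arguments: {"type":"object","properties":{"series":{"type":"string"},"newtons":{"type":"number"}},"required":["series"]}

```bash
mkdir -p pics; ls
python3 - <<'E'
from workcell import arm
import cv2,numpy as np
s=arm.sense();print({k:np.round(v,4).tolist() for k,v in s.items()},arm.tcp_to_tips)
for n in("scene","side"):
    c=arm.camera(n);cv2.imwrite(f"pics/{n}0.png",c["image"][:,:,::-1])
    print(n,c["fx"],c["cx"],c["cy"],np.round(c["R"],3).tolist(),np.round(-np.array(c["R"]).T@c["t"],3))
E
```

```text
pics
{'time_s': 0.0, 'q': [1.2708, 0.5372, -0.0044, 1.5388, 0.0026, 1.0673, -0.0712], 'qvel': [-0.0004, -0.0008, -0.0018, 0.0001, -0.0023, -0.0007, -0.0006], 'effort': [-0.0002, -57.0984, 0.991, -25.1607, -0.0562, 0.0178, 0.0001], 'eef_pos': [0.1504, -0.6318, 0.2598], 'eef_rot': [-3.1399, 0.0001, 0.2339], 'force': [0.1742, -0.3846, -0.5862], 'moment': [-0.029, 0.0124, -0.0156], 'opening': 0.0881} 0.022
scene 436.47970033224493 315.90500070526895 205.55089593021964 [[0.774, 0.633, 0.001], [0.551, -0.673, -0.494], [-0.312, 0.383, -0.87]] [ 0.967 -0.491  1.169]
side 485.64427535456724 330.7803037752295 198.9274760208713 [[0.888, -0.459, 0.017], [-0.321, -0.648, -0.691], [0.328, 0.608, -0.723]] [ 0.094 -0.882  1.162]
```

View pics/scene0.png

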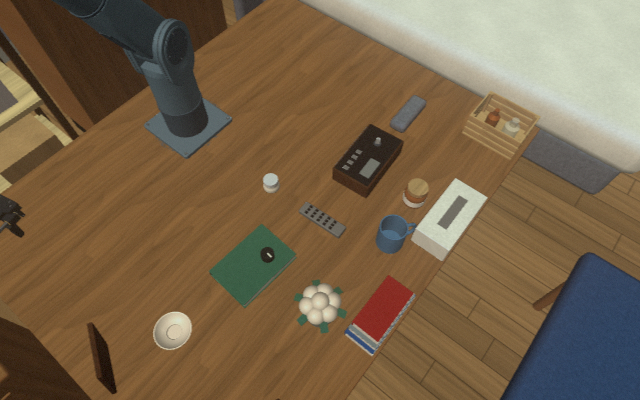

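View pics/side0.png

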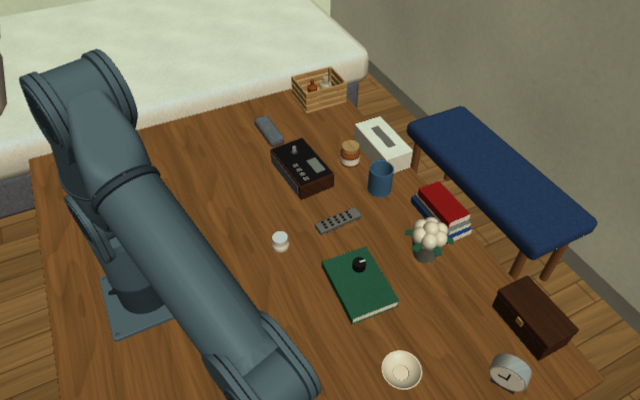

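The scene view shows the knob on the book at about (267,255) and the spindle at about (378,142). In the side view they are at about (359,265) and (295,150). Next I'll triangulate both and enlarge crops.

```bash
cat > h.py <<'E'
import numpy as np, cv2
from scipy.spatial.transform import Rotation as Ro
def ray(c,u,v):
    d=np.array(c["R"]).T@np.array([(u-c["cx"])/c["fx"],(v-c["cy"])/c["fy"],1]); return -np.array(c["R"]).T@np.array(c["t"]),d/np.linalg.norm(d)
def wray(c,s,u,v):
    x,y=(u-c["cx"])/c["fx"],(v-c["cy"])/c["fy"]; th=np.hypot(x,y); k=np.sin(th)/th if th else 1
    T=np.array(c["T_tool_cam"]); R=Ro.from_euler("xyz",s["eef_rot"]).as_matrix()
    return R@T[:3,3]+s["eef_pos"], R@T[:3,:3]@np.array([x*k,y*k,np.cos(th)])
def onz(r,z): o,d=r; return o+d*(z-o[2])/d[2]
def tri(rs):
    A=b=0
    for o,d in rs: P=np.eye(3)-np.outer(d,d)/(d@d); A=A+P; b=b+P@o
    return np.linalg.solve(A,b)
E
python3 - <<'E'
from workcell import arm
from h import *
a=arm.camera("scene");b=arm.camera("side")
print("knob",tri([ray(a,267,253),ray(b,359,262)]),"spin",tri([ray(a,378,140),ray(b,295,148)]))
print(onz(ray(a,267,253),.055),onz(ray(b,359,262),.055),onz(ray(a,378,139),.096),onz(ray(b,295,146),.096))
cr=lambda c,u,v:cv2.resize(c["image"][v-22:v+22,u-29:u+29,::-1],(395,300),interpolation=cv2.INTER_CUBIC)
cv2.imwrite("pics/c1.png",np.vstack([np.hstack([cr(a,267,255),cr(b,359,265)]),np.hstack([cr(a,378,142),cr(b,295,150)])]))
w=arm.camera("wrist");print({k:np.round(v,3).tolist() for k,v in w.items() if k!="image"})
E
```

```text
knob [ 0.55644452 -0.20132917  0.05109381] spin [0.58105548 0.28719146 0.08994328]
[ 0.5580687  -0.20268448  0.055     ] [ 0.55473289 -0.20333002  0.055     ] [0.5804808  0.28705211 0.096     ] [0.5826319  0.28881481 0.096     ]
{'fx': 309.707, 'fy': 309.707, 'cx': 326.36, 'cy': 200.634, 'T_tool_cam': [[-0.0, -0.959, -0.285, 0.073], [1.0, -0.0, 0.0, 0.001], [-0.0, -0.285, 0.959, -0.124], [0.0, 0.0, 0.0, 1.0]]}
```

View pics/c1.png

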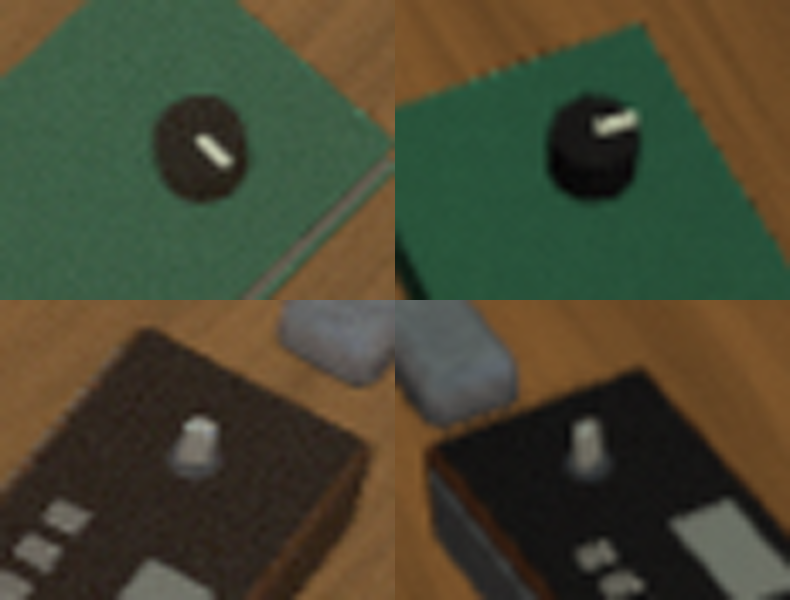

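The pointer ridge runs roughly along world +x. The knob is near (0.556,-0.202) and the spindle near (0.581,0.288), with heights agreeing to about 4–6 mm. I'll move above the knob for a wrist view.

Request:
play_rows:
  series: "0 0 -0.234 0.35 0.43 -0.05 1;0 0 -0.234 0.35 0.43 -0.05 1;0 0 -0.234 0.35 0.43 -0.05 1;0 0 -0.234 0.35 0.43 -0.05 1;0 0 -0.234 0.35 0.43 -0.05 1;0 0 -0.234 0.35 0.43 -0.05 1;0 0 -0.234 0.35 0.43 -0.05 1;0 0 -0.234 0.35 0.43 -0.05 1;0 0 -0.234 0.35 0.43 -0.05 1;0 0 -0.234 0.35 0.43 -0.05 1"

```text
time_s: 1.08
eef_pos: [0.4134, -0.3087, 0.223]
eef_rot: [-3.141, -0.0, -0.0]
force: [1.2, 0.3, -0.8]
opening: 0.088
```

Request:
play_rows:
  series: "0 0 0 0.087 0.107 -0.013 1;0 0 0 0.087 0.107 -0.013 1;0 0 0 0.087 0.107 -0.013 1;0 0 0 0.087 0.107 -0.013 1;0 0 0 0.087 0.107 -0.013 1;0 0 0 0.087 0.107 -0.013 1"

```text
time_s: 1.58
eef_pos: [0.5005, -0.2012, 0.2099]
eef_rot: [-3.141, 0.0, 0.002]
force: [-0.0, -0.9, -0.5]
opening: 0.0881
```

```bash
cat > knob.py <<'E'
import sys
from workcell import arm
from h import *
s=arm.sense();w=arm.camera("wrist");im=w["image"];cv2.imwrite("pics/"+sys.argv[1]+".png",im[:,:,::-1])
np.savez(sys.argv[1],im=im,pos=s["eef_pos"],rot=s["eef_rot"])
print(np.round(s["eef_pos"],4),np.round(s["eef_rot"],4))
m=(im.max(2)<75).astype(np.uint8)
m=cv2.morphologyEx(m,cv2.MORPH_CLOSE,np.ones((9,9)))
for ct in cv2.findContours(m,cv2.RETR_EXTERNAL,cv2.CHAIN_APPROX_SIMPLE)[0]:
    if 300<cv2.contourArea(ct)<20000:
        x,y,ww,hh=cv2.boundingRect(ct);print("dark",x,y,ww,hh,cv2.contourArea(ct))
E
python3 knob.py w1
```

```text
[ 0.5005 -0.2012  0.2099] [-3.1411e+00  3.0000e-04  1.6000e-03]
dark 306 111 41 41 1243.5
dark 0 77 48 110 3832.5
```

View pics/w1.png

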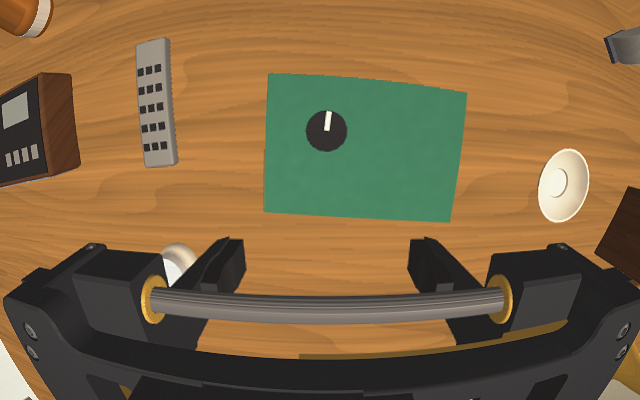

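The knob is a dark disc centred at about (326,131). Its ridge runs up to about (329,111), so it points almost along world +x.

Run:
```python
from workcell import arm
from h import *
d=np.load("w1.npz");s=dict(eef_pos=d["pos"],eef_rot=d["rot"]);im=d["im"];w=arm.camera("wrist")
m=np.zeros((400,640),np.uint8);m[105:158,300:355]=(im.max(2)<85)[105:158,300:355]
m=cv2.morphologyEx(m,cv2.MORPH_CLOSE,np.ones((9,9)))
ys,xs=np.nonzero(m);P=np.array([onz(wray(w,s,x,y),.054)[:2] for x,y in zip(xs,ys)])
print("centre",P.mean(0),"extent",np.ptp(P,axis=0))
p=np.zeros_like(m);p[105:145,312:345]=(im.min(2)>130)[105:145,312:345]
ys,xs=np.nonzero(p);Q=np.array([onz(wray(w,s,x,y),.056)[:2] for x,y in zip(xs,ys)])
q=cv2.fitLine(Q.astype(np.float32)*1000,cv2.DIST_L2,0,.01,.01).ravel();print(len(Q),Q.mean(0),Q.min(0),Q.max(0),"yaw",np.degrees(np.arctan2(q[1],q[0])),"alt",np.degrees(np.arctan((Q.mean(0)-P.mean(0))[1]/(Q.mean(0)-P.mean(0))[0])))
```

```text
centre [ 0.55653738 -0.20149429] extent [0.03635375 0.03602379]
109 [ 0.56568607 -0.20265866] [ 0.5571582  -0.20581771] [ 0.57423061 -0.19962536] yaw -7.5397053 alt -7.253149907100685
```

Request:
play_rows:
  series: "0 0 0 0.01 0.488 -0.06 1;0 0 0 0.01 0.488 -0.06 1;0 0 0 0.01 0.488 -0.06 1;0 0 0 0.01 0.488 -0.06 1;0 0 0 0.01 0.488 -0.06 1;0 0 0 0.01 0.488 -0.06 1;0 0 0 0.01 0.488 -0.06 1;0 0 0 0.01 0.488 -0.06 1;0 0 0 0.01 0.488 -0.06 1;0 0 0 0.01 0.488 -0.06 1"

```text
time_s: 2.52
eef_pos: [0.5085, 0.2112, 0.159]
eef_rot: [3.14, -0.0, -0.006]
force: [1.9, 0.6, -0.5]
opening: 0.0877
```

Request:
play_rows:
  series: "0 0 0 0 0.085 -0.012 1;0 0 0 0 0.085 -0.012 1;0 0 0 0 0.085 -0.012 1;0 0 0 0 0.085 -0.012 1;0 0 0 0 0.085 -0.012 1"

```text
time_s: 2.93
eef_pos: [0.5093, 0.2939, 0.1469]
eef_rot: [3.138, -0.0, -0.009]
force: [0.9, -0.7, -0.3]
opening: 0.088
```

```bash
python3 knob.py w2
python3 - <<'E'
import cv2,numpy as np
im=cv2.imread("pics/w2.png")
cv2.imwrite("pics/w2b.png",np.vstack([cv2.resize(im[0:225,200:500],(600,450))]))
E
```

```text
[0.5093 0.2939 0.1469] [ 3.1384e+00 -3.0000e-04 -8.6000e-03]
```

View pics/w2b.png

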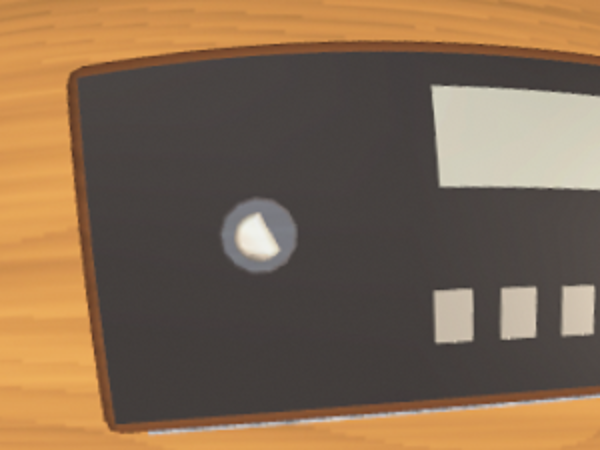

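The flat faces right and up in the crop, where its edge runs from about (262,212) to (280,250). That puts the flat's yaw near -64°. I'll measure it precisely.

```bash
cat > spin.py <<'E'
import sys
from workcell import arm
from h import *
n,x0,x1,y0,y1=sys.argv[1],*map(int,sys.argv[2:6])
d=np.load(n+".npz");s=dict(eef_pos=d["pos"],eef_rot=d["rot"]);im=d["im"];w=arm.camera("wrist")
for th in (150,170,190):
    p=np.zeros((400,640),np.uint8);p[y0:y1,x0:x1]=(im.min(2)>th)[y0:y1,x0:x1]
    ct=max(cv2.findContours(p,cv2.RETR_EXTERNAL,cv2.CHAIN_APPROX_NONE)[0],key=cv2.contourArea)[:,0]
    P=np.array([onz(wray(w,s,x,y),.0955)[:2] for x,y in ct])*1000
    # flat = farthest side: min support width direction
    hull=cv2.convexHull(P.astype(np.float32))
    (c,r)=cv2.minEnclosingCircle(P.astype(np.float32))
    dist=np.linalg.norm(P-c,axis=1); 
    a=np.radians(np.arange(360)); N=np.c_[np.cos(a),np.sin(a)]
    sup=((P-c)@N.T).max(0);k=sup.argmin()
    print(th,len(P),"encl",np.round(c,2),round(r,2),"flat yaw",k,"dist",round(sup[k],2),"pixcent",ct.mean(0), "centroid dir",np.degrees(np.arctan2(*(-(P.mean(0)-c))[::-1])))
b=im.astype(int);ring=np.zeros((400,640),np.uint8);ring[y0-20:y1+20,x0-20:x1+20]=((im.max(2)>100))[y0-20:y1+20,x0-20:x1+20]
ys,xs=np.nonzero(ring);P=np.array([onz(wray(w,s,x,y),.073)[:2] for x,y in zip(xs,ys)]);print("ring",len(P),P.mean(0),np.ptp(P,axis=0))
E
python3 spin.py w2 310 345 100 135
```

```text
150 60 encl [579.2  290.56] 6.68 flat yaw 298 dist 3.06 pixcent [327.93333333 118.46666667] centroid dir -66.39096455784407
170 56 encl [579.1  290.62] 6.31 flat yaw 300 dist 2.93 pixcent [327.96428571 118.44642857] centroid dir -70.22487525955783
190 53 encl [579.19 290.44] 6.15 flat yaw 299 dist 2.33 pixcent [328.16981132 118.52830189] centroid dir -64.41991603023057
ring 1083 [0.57903217 0.29052909] [0.0230717  0.02279857]
```

Request:
play_rows:
  series: "0 0 0.009 0.047 -0.495 0 1;0 0 0.009 0.047 -0.495 0 1;0 0 0.009 0.047 -0.495 0 1;0 0 0.009 0.047 -0.495 0 1;0 0 0.009 0.047 -0.495 0 1;0 0 0.009 0.047 -0.495 0 1;0 0 0.009 0.047 -0.495 0 1;0 0 0.009 0.047 -0.495 0 1;0 0 0.009 0.047 -0.495 0 1;0 0 0.009 0.047 -0.495 0 1"

```text
time_s: 3.87
eef_pos: [0.5474, -0.123, 0.1477]
eef_rot: [3.137, -0.001, -0.005]
force: [0.5, -0.2, 0.8]
opening: 0.0882
```

Request:
play_rows:
  series: "0 0 0 0 -0.082 0 1;0 0 0 0 -0.082 0 1;0 0 0 0 -0.082 0 1;0 0 0 0 -0.082 0 1;0 0 0 0 -0.082 0 1"

```text
time_s: 4.28
eef_pos: [0.5464, -0.2061, 0.1478]
eef_rot: [3.138, -0.001, -0.008]
force: [0.1, 0.4, 0.4]
opening: 0.0881
```

Run:
```python
from workcell import arm
import numpy as np
s=arm.sense();print({k:np.round(s[k],4).tolist() for k in("time_s","q","eef_pos","eef_rot","force")})
```

```text
{'time_s': 4.2833, 'q': [0.4042, 0.5736, -0.1645, 1.7961, 0.132, 0.7808, -1.4067], 'eef_pos': [0.5464, -0.2061, 0.1478], 'eef_rot': [3.1375, -0.0006, -0.0077], 'force': [0.0849, 0.4092, 0.3677]}
```

Request:
play_rows:
  series: "0.004 0 0.121 0.010 0.0046 -0.01 1;0.004 0 0.242 0.010 0.0046 -0.02 1;0.004 0 0.363 0.010 0.0046 -0.03 1;0.004 0 0.484 0.010 0.0046 -0.04 1;0.004 0 0.605 0.010 0.0046 -0.047 1;0.004 0 0.726 0.010 0.0046 -0.047 1;0.004 0 0.847 0.010 0.0046 -0.047 1;0.004 0 0.968 0.010 0.0046 -0.047 1;0.004 0 0.968 0.010 0.0046 -0.047 1;0.004 0 0.968 0.010 0.0046 -0.047 1"

```text
time_s: 5.12
eef_pos: [0.5564, -0.2, 0.101]
eef_rot: [3.141, -0.003, 0.958]
force: [-0.1, -0.6, 1.0]
opening: 0.088
```

```bash
python3 knob.py w3
python3 - <<'E'
from workcell import arm
import numpy as np
s=arm.sense();print({k:np.round(s[k],4).tolist() for k in("time_s","q","eef_pos","eef_rot","force")})
E
```

```text
[ 0.5564 -0.2     0.101 ] [ 3.1415e+00 -3.1000e-03  9.5850e-01]
dark 296 198 62 68 3163.5
dark 520 55 70 118 1879.0
dark 551 0 47 63 842.0
dark 147 0 29 36 348.5
{'time_s': 5.1667, 'q': [0.5555, 0.6839, -0.3899, 1.7825, 0.3586, 0.7442, -0.6344], 'eef_pos': [0.5565, -0.2004, 0.101], 'eef_rot': [3.1412, -0.0029, 0.9579], 'force': [0.476, -0.439, -0.7455]}
```

View pics/w3.png

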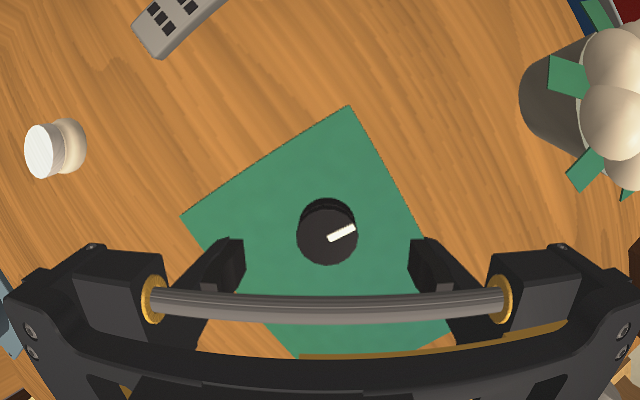

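The knob sits between the fingers with its top disc at about (327,236) and the pointer towards (355,229). I'll check its offset in tool axes.

Run:
```python
from workcell import arm
from h import *
d=np.load("w3.npz");s=dict(eef_pos=d["pos"],eef_rot=d["rot"]);im=d["im"];w=arm.camera("wrist")
R=Ro.from_euler("xyz",s["eef_rot"]).as_matrix()
f=lambda u,v,z:(R.T@(onz(wray(w,s,u,v),z)-s["eef_pos"]))[:2]*1000
print("far rim",f(327,266,.054),"left",f(296,236,.054),"right",f(358,236,.054),"near rim base",f(327,198,.030))
p=np.zeros((400,640),np.uint8);p[205:265,300:360]=(im.min(2)>140)[205:265,300:360]
ys,xs=np.nonzero(p);Q=np.array([onz(wray(w,s,x,y),.056)[:2] for x,y in zip(xs,ys)])
q=cv2.fitLine(Q.astype(np.float32)*1000,cv2.DIST_L2,0,.01,.01).ravel();print(len(Q),Q.mean(0),"yaw",np.degrees(np.arctan2(q[1],q[0])))
```

```text
far rim [-20.3185268    0.87211743] left [  0.06555027 -17.7619491 ] right [ 0.04119736 19.49313373] near rim base [16.87063816  0.91273128]
213 [ 0.56563133 -0.20249385] yaw -7.150539
```

Request:
play_rows:
  series: "0 0 0 0 -0.0018 -0.02 1;0 0 0 0 -0.0018 -0.04 1;0 0 0 0 -0.0018 -0.043 1;0 0 0 0 -0.0018 -0.043 1;0 0 0 0 -0.0018 -0.043 0.35;0 0 0 0 -0.0018 -0.043 0.35;0 0 0 0 -0.0018 -0.043 0.35;0 0 0 0 -0.0018 -0.043 0.35;0 0 0 0 -0.0018 -0.043 0.35;0 0 0 0 -0.0018 -0.043 0.35"
  newtons: 40

```text
time_s: 6.05
eef_pos: [0.5566, -0.2025, 0.0583]
eef_rot: [3.141, -0.003, 0.958]
force: [-0.2, 0.7, -0.1]
opening: 0.0503
```

Request:
play_rows:
  series: "0 0 0 0 0 0 0;0 0 0 0 0 0 0;0 0 0 0 0 0 0;0 0 0 0 0 0 0;0 0 0 0 0 0 0;0 0 0 0 0 0 0"

```text
time_s: 6.55
eef_pos: [0.5567, -0.2025, 0.0585]
eef_rot: [3.14, -0.003, 0.958]
force: [-0.8, 0.3, 2.7]
opening: 0.0372
```

Request:
play_rows:
  series: "0 0 0 0 0 0.03 0;0 0 0 0 0 0.065 0;0 0 -0.1 0 0.02 0.1 0;0 0 -0.22 0.005 0.06 0.1 0;0 0 -0.34 0.01 0.1 0.1 0;0 0 -0.46 0.015 0.14 0.1 0;0 0 -0.58 0.02 0.18 0.1 0;0 0 -0.7 0.02 0.22 0.1 0;0 0 -0.82 0.02 0.26 0.1 0;0 0 -0.94 0.02 0.3 0.1 0"

```text
time_s: 7.38
eef_pos: [0.5763, 0.0994, 0.1583]
eef_rot: [3.14, -0.002, 0.012]
force: [-0.2, -0.0, 0.1]
opening: 0.037
```

Run:
```python
from workcell import arm
import numpy as np
s=arm.sense();print({k:np.round(s[k],4).tolist() for k in("time_s","q","eef_pos","eef_rot","force","opening")})
```

```text
{'time_s': 7.3833, 'q': [-0.084, 0.5643, -0.2211, 1.7862, 0.1656, 0.8069, -1.9453], 'eef_pos': [0.5763, 0.0994, 0.1583], 'eef_rot': [3.1404, -0.0025, 0.0121], 'force': [-0.2128, -0.0436, 0.0549], 'opening': 0.037}
```

Request:
play_rows:
  series: "0 0.002 -0.014 -0.056 0.191 -0.01 0;0 0.002 -0.014 -0.056 0.191 -0.01 0;0 0.002 -0.014 -0.056 0.191 -0.01 0;0 0.002 -0.014 -0.056 0.191 -0.01 0;0 0.002 -0.014 -0.056 0.191 -0.01 0;0 0.002 -0.014 -0.056 0.191 -0.01 0;0 0.002 -0.014 -0.056 0.191 -0.01 0;0 0.002 -0.014 -0.056 0.191 -0.01 0"

```text
time_s: 8.05
eef_pos: [0.5203, 0.2896, 0.1479]
eef_rot: [3.139, -0.0, -0.002]
force: [-0.0, -1.1, -0.9]
opening: 0.0372
```

```bash
python3 knob.py w4
python3 - <<'E'
import cv2
im=cv2.imread("pics/w4.png")
cv2.imwrite("pics/w4b.png",cv2.resize(im[70:310,220:440],(550,600)))
E
```

```text
[0.5203 0.2896 0.1479] [ 3.1393e+00 -2.0000e-04 -2.0000e-03]
dark 510 374 58 26 785.5
```

View pics/w4b.png

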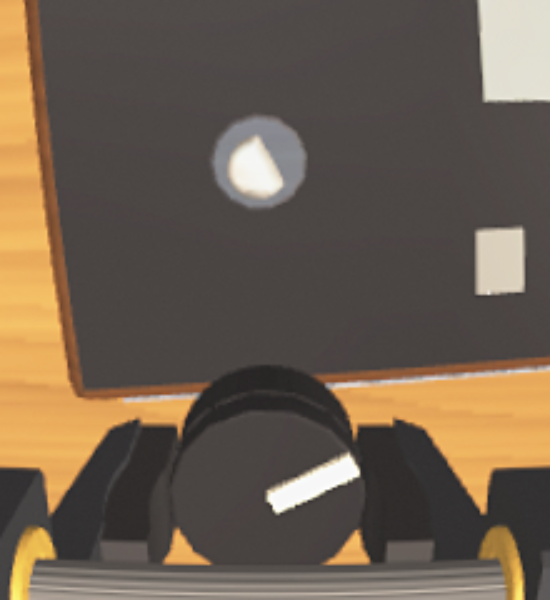

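Knob in hand: top disc centred near full-image pixel (327,265), ridge pointing right and up. The spindle is ahead at about (322,136) with its flat facing the same way.

```bash
python3 spin.py w4 305 340 118 155
python3 - <<'E'
from workcell import arm
from h import *
d=np.load("w4.npz");s=dict(eef_pos=d["pos"],eef_rot=d["rot"]);im=d["im"];w=arm.camera("wrist")
zt=s["eef_pos"][2]-.0045
p_=lambda u,v:(220+u/2.5,70+v/2.5)
g=lambda u,v,z:onz(wray(w,s,*p_(u,v)),z)[:2]*1000
print("L",g(172,480,zt),"R",g(365,480,zt),"near top",g(265,408,zt),"near base",g(265,366,zt-.024),"far",g(265,572,zt))
p=np.zeros((400,640),np.uint8);p[245:285,318:370]=(im.min(2)>140)[245:285,318:370]
ys,xs=np.nonzero(p);Q=np.array([onz(wray(w,s,x,y),zt+.002)[:2] for x,y in zip(xs,ys)])
q=cv2.fitLine(Q.astype(np.float32)*1000,cv2.DIST_L2,0,.01,.01).ravel()
r=cv2.minAreaRect(Q.astype(np.float32)*1000)
print(len(Q),Q.mean(0),r,"yaw",np.degrees(np.arctan2(q[1],q[0])))
E
```

```text
150 64 encl [579.5  290.35] 7.31 flat yaw 296 dist 3.69 pixcent [321.734375 137.203125] centroid dir -69.3785064564337
170 59 encl [579.41 290.43] 6.74 flat yaw 296 dist 3.32 pixcent [321.71186441 137.40677966] centroid dir -66.75420497026474
190 57 encl [579.55 290.33] 6.61 flat yaw 301 dist 2.89 pixcent [321.75438596 137.59649123] centroid dir -57.20602240530057
ring 1101 [0.57915092 0.29057613] [0.02329354 0.02369357]
L [525.84185848 306.57611165] R [525.69438734 270.37711907] near top [540.55349465 289.10581067] near base [540.07959521 289.07005043] far [504.98444528 289.2002213 ]
373 [0.52635077 0.28047164] ((526.29541015625, 280.5570068359375), (5.310664176940918, 17.69033432006836), 27.892227172851562) yaw -62.306587
```

Knob yaw is -62.3° and the spindle's flat is about -62±3°. The shift needed is (+57.5, +1.7) mm. I'll move over the spindle and start down.

Request:
play_rows:
  series: "0.002 0 0 0.0575 0.0017 0 0;0.002 0 0 0.0575 0.0017 0 0;0.002 0 0 0.0575 0.0017 0 0;0.002 0 0 0.0575 0.0017 0 0;0.002 0 0 0.0575 0.0017 -0.01 0;0.002 0 0 0.0575 0.0017 -0.02 0;0.002 0 0 0.0575 0.0017 -0.02 0;0.002 0 0 0.0575 0.0017 -0.02 0"

```text
time_s: 8.87
eef_pos: [0.5772, 0.2899, 0.1269]
eef_rot: [3.14, 0.002, -0.004]
force: [0.4, 0.4, -0.5]
opening: 0.0367
```

Run:
```python
from workcell import arm
import numpy as np
s=arm.sense();print({k:np.round(s[k],4).tolist() for k in("time_s","q","eef_pos","eef_rot","force","opening")})
```

```text
{'time_s': 8.8667, 'q': [-0.3872, 0.6981, -0.2153, 1.6278, 0.1861, 0.8382, -2.2535], 'eef_pos': [0.5772, 0.2899, 0.1269], 'eef_rot': [3.1401, 0.0019, -0.0039], 'force': [0.3849, 0.3771, -0.5309], 'opening': 0.0367}
```

Request:
play_rows:
  series: "0.001 -0.002 0.003 0.0007 0.0015 -0.001 0;0.001 -0.002 0.003 0.0007 0.0015 -0.002 0;0.001 -0.002 0.003 0.0007 0.0015 -0.003 0;0.001 -0.002 0.003 0.0007 0.0015 -0.004 0;0.001 -0.002 0.003 0.0007 0.0015 -0.005 0;0.001 -0.002 0.003 0.0007 0.0015 -0.006 0;0.001 -0.002 0.003 0.0007 0.0015 -0.007 0;0.001 -0.002 0.003 0.0007 0.0015 -0.007 0"

```text
time_s: 9.53
eef_pos: [0.5778, 0.2913, 0.1197]
eef_rot: [3.141, 0.0, -0.001]
force: [-0.2, 0.9, -1.3]
opening: 0.0373
```

Request:
play_rows:
  series: "0 0 0 0 0 -0.001 0;0 0 0 0 0 -0.002 0;0 0 0 0 0 -0.003 0;0 0 0 0 0 -0.004 0;0 0 0 0 0 -0.005 0;0 0 0 0 0 -0.006 0;0 0 0 0 0 -0.007 0;0 0 0 0 0 -0.008 0;0 0 0 0 0 -0.009 0;0 0 0 0 0 -0.009 0"

```text
time_s: 10.37
eef_pos: [0.5776, 0.2912, 0.1104]
eef_rot: [3.141, 0.0, -0.001]
force: [0.7, 0.2, -1.5]
opening: 0.0368
```

Request:
play_rows:
  series: "0 0 0 0 0 -0.0005 0;0 0 0 0 0 -0.001 0;0 0 0 0 0 -0.0015 0;0 0 0 0 0 -0.002 0;0 0 0 0 0 -0.002 0;0 0 0 0 0 -0.002 0"

```text
time_s: 10.87
eef_pos: [0.5778, 0.2913, 0.1087]
eef_rot: [3.141, 0.0, -0.001]
force: [-1.2, 0.2, 3.1]
opening: 0.0371
```

Force rose to 3.1 N at the expected seating height, so the knob is home. Now I'll press it down to the stop.

Request:
play_rows:
  series: "0 0 0 0 0 -0.001 0;0 0 0 0 0 -0.002 0;0 0 0 0 0 -0.003 0;0 0 0 0 0 -0.004 0;0 0 0 0 0 -0.005 0;0 0 0 0 0 -0.0055 0;0 0 0 0 0 -0.0055 0"
  newtons: 60

```text
time_s: 11.45
eef_pos: [0.5778, 0.2913, 0.1038]
eef_rot: [3.141, -0.0, -0.001]
force: [-2.6, -1.8, 9.9]
opening: 0.0368
```

Request:
play_rows:
  series: "0 0 0 0 0 -0.001 0;0 0 0 0 0 -0.0015 0;0 0 0 0 0 -0.0015 0;0 0 0 0 0 -0.0015 0"

```text
time_s: 11.78
eef_pos: [0.5779, 0.2913, 0.1037]
eef_rot: [3.141, -0.0, -0.001]
force: [-4.4, -3.1, 15.0]
opening: 0.0369
```

At the stop: z no longer changes while the force climbs to 15 N. One last look before handing in.

```bash
python3 knob.py w5
python3 - <<'E'
from workcell import arm
import cv2,numpy as np
a=arm.camera("side")["image"][:,:,::-1];b=cv2.imread("pics/w5.png")
cv2.imwrite("pics/f.png",np.vstack([cv2.resize(b[150:310,180:480],(562,300)),cv2.resize(a[120:340,220:420+212],(562,300))]))
s=arm.sense();print({k:np.round(s[k],4).tolist() for k in("time_s","eef_pos","force","opening")})
E
```

```text
[0.5779 0.2913 0.1037] [ 3.1406e+00 -2.0000e-04 -1.2000e-03]
dark 510 374 58 26 785.5
dark 12 322 45 78 379.5
{'time_s': 11.8833, 'eef_pos': [0.5779, 0.2913, 0.1037], 'force': [-3.6764, -2.763, 14.7268], 'opening': 0.0371}
```

View pics/f.png

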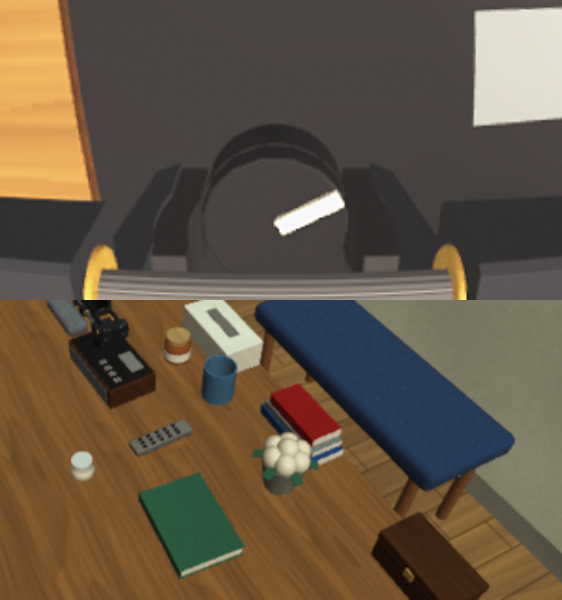

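```bash
python3 -c "
from workcell import arm
print(arm.sign_off())"
```

```text
the job is handed in; nothing more can be done
None
```

The knob is on the spindle and pressed all the way down. I handed the job in at about 12 s, with the gripper still holding the knob and pressing on it.

- **Turn:** I picked the knob off the book and turned it about 55°, so its pointer lies at -62°. The spindle's flat measured between about -57° and -70° depending on the method, mostly around -62°. The bore accepts about 8° either way.
- **Push home:** it slid on with almost no force. At the expected seating height the force rose to 3.1 N.
- **Press:** I then pressed it down about 6 mm. At the stop the height stayed at 0.1037 m while the force rose from 9.9 N to about 15 N. That is above the 9 N needed and well under the limits.
- **Last checks:** the final wrist picture showed the knob had not slipped in the fingers. In the final side picture, the book, remote, jar, mug and planter looked undisturbed. I judged that by eye only; the dish was outside that picture and the glasses case was only partly in it.
- **Disagreements:** the fixed cameras and the wrist camera differed by about 2–3 mm on the spindle's position, so I used the wrist camera. A sideways force of about 4–5 N remained on the tool while pressing.

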